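# Stow two drives, lock the drawer's follower plate on its stud and shut the drawer

## Robot

A 6-joint arm with a two-finger parallel gripper is mounted at the origin on the work surface. World frame = base frame: x ahead of the robot, y to its left, z up, the work surface at z = 0. Lengths are in m, angles in rad, forces in N, time in s.
With the tool pointing down it reaches from about 0.35 to 0.725 m from the base axis. Payload 4.3 kg.
Tool frame: the origin (TCP) lies at the very end of the fingers, on their centre line; the grasp point (between the pads) lies manip.grasp_offset behind it (manip.grasp_offset is the distance from the TCP to the grasp point, in m); z points along the fingers, y is the line along which they close (so a half turn about z gives the same grasp; the last joint's range is limited). The gripper opens to 85 mm and grips with 20 to 120 N. Pads are 22 mm wide; open, the fingers measure 114 mm over their backs; the gripper's body (76 mm by 85 mm) begins 54 mm behind the grasp point. The pads swing forward as they close: fully open they stand 13 mm farther back than shut.
Start: joints at [-1.336, 0.377, 0.081, 1.274, 0, 1.46], TCP at [0.194, -0.541, 0.231] pointing down, gripper open.
Joint ranges: [-2.72, 2.72], [-0.84, 1.66], [-1.02, 1.22], [-1.77, 2.12], [-1.37, 1.28], [-3.14, 3.14]. Speed limits (rad/s): [2.57, 2.57, 3.14, 3.14, 3.14, 3.14].

## Interface

Orientations are given as a unit quaternion [x, y, z, w].
In Python, from bench import sensors, imaging, finish_job, manip gives the robot as it stands.
- The arm moves only by the tool jog_arm, never from a script. Its argument "deltas" is a list of rows, each a list of 3 entries, a list of its own where there are three numbers: the turn, a rotation vector about the tool's x, y, z in degrees, then the shift along the tool's x, y, z in m, then the opening, from 0 (shut) to 1 (fully open). A call has exactly 10 rows; each row is the pose to reach, as a shift and turn from the pose commanded when the call began, along the tool's axes at that moment; what a row does not reach only later rows make up. A row lasts 1/8 s, in which the tool goes at most 62.5 mm and 10.7 degrees, less where a joint would pass 70% of its speed; a pose out of reach is approached as far as the arm can. A call with a gripper value outside its range is refused whole. The fingers move at their own pace and stop on an object; "grip_force" is the grip in N (left out, the last holds). Time passes only in rows, so rows that repeat a pose let the fingers close, or fill a call up. It gives the time, the measured TCP pose, the force, the opening and the grip force at its end, in the units of the state.
- sensors.state(): the state, without advancing time (a new reading comes with each control period).
- imaging.read_camera(name): name is "scene" or "top"; returns the picture (400x640x3 uint8, blue, green, red); there is no depth.
- imaging.camera_model(name): a dict with "mtx" (3x3 intrinsics, pixels), "extrinsics" (4x4, takes a point from camera to world coordinates). Camera axes: x right, y down, z forward; pixel columns grow to the right and rows downward; lengths in m; the calibration is good to about 2 mm. A picture is of the moment at which its call begins. camera_model takes no time and is no camera call.
- finish_job(): hands the job in; it is judged then, once.
The state is a dict: "time_s": time; "qpos": joint angles; "qvel": joint speeds; "tau": joint torques, N m; "eef_pos": TCP position; "eef_rot": TCP orientation; "wrist_force": force on the tool from outside, world axes, zero at the start; "wrist_torque": the same for the moment, N m; "gripper_width": opening from 0.0 (shut) to 1.0 (fully open); "gripper_force": force on a finger pad.
Only numpy, scipy, OpenCV 4.12 (cv2) and the standard library are available. Lean on these libraries where they do the work, as an engineer would, in place of code of your own. Each camera call takes 0.05 s, during which the arm holds its last target. There are 200 camera calls.

## Task

Put the orange twin-connector drive and the brass padlock-shaped drive away in the open drawer: set them down flat on the grey base, in the bay just in front of the black clip bank. Then raise the blue follower plate just clear of the brass stud, without lifting it out of the drawer, slide it towards the drives until its slot is over the stud, and let it drop so that its foot lies flat on the base again. Finally push the drawer gently fully shut; leave the purple stick and the white receiver where they lie on the desk.

Things in the scene. Friction and masses are not known exactly. Their poses are not given: they have to be found in the camera images.
- cabinet: Dark grey steel index-card cabinet, fixed on the desk, 230 wide (x), 480 deep (y), 140 mm high. Origin: middle of its front face at desk level; the carcass lies behind (-y), the drawer is pulled out to +y (roughly world +y; the cabinet is turned a few degrees). z up.
- drawer (a joint): How far the drawer is pushed in (m): 0 at the start (300 mm open), 0.30 fully shut; moves along the cabinet's -y, about 9 N friction, no spring. Light grey base 14 mm above the desk, 200 mm wide inside (x); side walls to 69 mm above the desk; dark front panel 228 wide, 16 thick, to 134 mm above the desk, its inner face 300 mm in front of the carcass face at the start.
- drawer_handle (a point): Middle of the steel bar handle on the drawer's front panel, 62 mm above the desk: a level 10 mm round bar, 90 mm long (x), its middle 28 mm off the outer face of the panel. Moves with the drawer; axes as the cabinet's.
- drawer_bay (a point): Middle of the bay on the drawer base, at base level; axes as the cabinet's, moves with the drawer. The bay: 200 mm wide (x), 72 mm long (y), from the black clip bank (36 mm behind; with its five caps 38 mm high) to where the locked follower's nose will be (36 mm in front). At the start the carcass face is 76 mm behind this point.
- drawer_stud (a point): Foot of the fixed brass stud at base level, 90 mm in front of the bay's middle, on the drawer's centre line; axes as the cabinet's. The stud is 10 mm across and stands 7 mm above the base, with a round top; the follower must be raised to pass over it (pushed flat against the stud it moves the drawer).
- follower: Loose blue steel plate, 0.3 kg, on the drawer base between stud and front panel: foot 186 wide (x), 4 thick, 36 mm behind (-y) to 24 mm in front of the origin; 10 mm thick, 170 wide upright 31 mm behind, top 60 mm up; rear edge a ramp rising at 25 degrees to 53 mm behind, 11 high. 7 mm to spare at each side wall. Origin: slot middle, underside; x along the upright, y to drawer front.
- follower_slot (a point): Middle of the slot through the follower's foot, at the underside (the follower's origin, same axes). The slot is 28 wide (x) by 18 mm (y). The follower is locked when this point lies at the foot of the stud and the foot is flat on the base.
- follower_top (a point): Middle of the top edge of the follower's 10 mm thick upright, 60 mm above the underside: the place to take it from above. Same axes as the follower.
- orange_drive: Orange twin-connector drive, loose, 25 g, lying flat: body 40 (x) by 18 (y) by 10 mm high, steel connectors at both ends, 61 mm long over all, from 33 mm behind to 28 mm in front of the origin along x. Origin: centre of the body's underside.
- brass_drive: Brass padlock-shaped drive, loose, 40 g, lying flat: body 24 (x) by 26 (y) by 10 mm high, a steel shackle reaching 28 mm to +x, a dark contact tongue reaching 24 mm to -x. Origin: centre of the body's underside.
- nano_stick: Translucent purple nano stick with a steel connector, 29 by 17 by 8 mm, loose on the desk; stays where it is. Origin: underside, near its middle.
- receiver: White plastic mouse receiver with a steel connector, 19 by 15 by 7 mm, loose on the desk; stays where it is. Origin: underside, near its middle.

How it is judged:
On the way, in this order (a step that is already met when the one before it is completed fails the run):
1. the orange and the brass drive lie flat in the bay of the open drawer, let go (x of orange_drive in the frame of drawer_bay between -0.092 and 0.092 m and y of orange_drive in the frame of drawer_bay between -0.034 and 0.034 m and z of orange_drive in the frame of drawer_bay between -0.004 and 0.006 m and angle between each of orange_drive, brass_drive's own z axis and vertical below 0.2 rad and x of brass_drive in the frame of drawer_bay between -0.092 and 0.092 m and y of brass_drive in the frame of drawer_bay between -0.034 and 0.034 m and z of brass_drive in the frame of drawer_bay between -0.004 and 0.006 m and contact force between the fingers and orange_drive below 0.05 N and contact force between the fingers and brass_drive below 0.05 N and value of joint drawer below 0.05 m), for 0.2 s.
2. the follower's slot has dropped over the stud, its foot flat on the base, let go, drives still in the bay (x of follower_slot in the frame of drawer_stud between -0.013 and 0.013 m and y of follower_slot in the frame of drawer_stud between -0.007 and 0.007 m and z of follower_slot in the frame of drawer_stud between -0.003 and 0.0025 m and angle between follower_slot's own z axis and vertical below 0.04 rad and contact force between the fingers and follower below 0.05 N and x of orange_drive in the frame of drawer_bay between -0.092 and 0.092 m and y of orange_drive in the frame of drawer_bay between -0.034 and 0.034 m and z of orange_drive in the frame of drawer_bay between -0.004 and 0.006 m and angle between each of orange_drive, brass_drive's own z axis and vertical below 0.2 rad and x of brass_drive in the frame of drawer_bay between -0.092 and 0.092 m and y of brass_drive in the frame of drawer_bay between -0.034 and 0.034 m and z of brass_drive in the frame of drawer_bay between -0.004 and 0.006 m), for 0.2 s.
3. the drawer is shut (value of joint drawer above 0.292 m), for 0.2 s.
At the end, for the whole second after the job is handed in: Drawer shut within 8 mm, at rest; in it the follower flat on the base, slot over the stud (within 13 mm across, 7 mm along, 3 mm of base level, 0.04 rad); both drives flat (0.2 rad) on the base in the bay, origins within 92 mm across and 34 mm along of its middle; all at rest (x of orange_drive in the frame of drawer_bay between -0.092 and 0.092 m and y of orange_drive in the frame of drawer_bay between -0.034 and 0.034 m and z of orange_drive in the frame of drawer_bay between -0.004 and 0.006 m and angle between each of orange_drive, brass_drive's own z axis and vertical below 0.2 rad and x of brass_drive in the frame of drawer_bay between -0.092 and 0.092 m and y of brass_drive in the frame of drawer_bay between -0.034 and 0.034 m and z of brass_drive in the frame of drawer_bay between -0.004 and 0.006 m and x of follower_slot in the frame of drawer_stud between -0.013 and 0.013 m and y of follower_slot in the frame of drawer_stud between -0.007 and 0.007 m and z of follower_slot in the frame of drawer_stud between -0.003 and 0.0025 m and angle between follower_slot's own z axis and vertical below 0.04 rad and value of joint drawer above 0.292 m and velocity of joint drawer between -0.01 and 0.01 m/s and linear speed of each of follower, orange_drive, brass_drive below 0.02 m/s); the robot touches nothing.
It fails at once if the purple stick or the white receiver is moved more than 30 mm (distance of any of nano_stick, receiver from where it was at the start of the episode above 0.03 m).
It fails at once if the follower is lifted out: raised more than 55 mm above the drawer base (z of follower_slot in the frame of drawer_stud above 0.055 m).
It fails at once if a drive is dropped or thrown (not held, faster than 0.8 m/s, a fall of over 30 mm) ((contact force between the fingers and orange_drive below 0.05 N and linear speed of orange_drive above 0.8 m/s) or (contact force between the fingers and brass_drive below 0.05 N and linear speed of brass_drive above 0.8 m/s)).
It fails at once if the drawer is slammed (faster than 0.6 m/s) (velocity of joint drawer above 0.6 m/s).
It also fails if it takes over 72 s, if anything falls off the work surface, if the arm or the gripper's body presses on something with over 40 N, if the wrist force passes 120 N, or if a joint passes its speed limit or range.

## Working session

There is one attempt and no reset: what is moved stays moved. The work goes in short steps, Python scripts to look and compute and a tool call to move; the robot and the scene stay as the last step left them, time stands still between calls to the robot, and variables do not carry over. Pictures are saved under pics/ and viewed, at most 11 in all, crops included, and the job is handed in when it is done.

Besides the shell and the picture viewer there is one more tool, called as a command line: name --argument value ..., lists and objects as JSON in quotes. jog_arm: Moves the arm, as the interface text tells. Its arguments: {"type":"object","properties":{"deltas":{"type":"array","items":{"type":"array"}},"grip_force":{"type":"number"}},"required":["deltas"]}

```bash
ls; mkdir -p pics
python3 - <<'E'
from bench import sensors, imaging, manip
import cv2,numpy as np
print(manip.grasp_offset, sensors.state())
for n in("scene","top"):
    im=imaging.read_camera(n); cv2.imwrite(f"pics/{n}0.png",im)
    m=imaging.camera_model(n); print(n,np.round(m["mtx"],1).tolist(),np.round(m["extrinsics"],4).tolist())
E
```

```text
pics
0.0187 {'time_s': 0.0, 'qpos': array([-1.33628543e+00,  3.78053203e-01,  7.96458560e-02,  1.27437157e+00,
       -3.17802648e-05,  1.46050730e+00]), 'qvel': array([-5.86450209e-04, -2.16872105e-04,  1.83020881e-06, -2.42619434e-03,
       -2.80742950e-04, -4.15174495e-04]), 'tau': array([-3.14389963e-04, -4.63604736e+01,  2.69875592e+01,  2.07171869e-02,
       -9.95258233e-05, -5.49517338e-07]), 'eef_pos': array([ 0.19420866, -0.54053507,  0.23037421]), 'eef_rot': array([ 9.85175410e-01,  1.71547161e-01, -7.73902682e-05, -9.88398881e-04]), 'wrist_force': array([-0.81365695,  0.43310508, -0.32792108]), 'wrist_torque': array([ 0.05736632, -0.0268379 ,  0.03499295]), 'gripper_force': 0.0, 'gripper_width': 1.0004694388628463}
scene [[400.6, 0.0, 325.5], [0.0, 400.6, 195.1], [0.0, 0.0, 1.0]] [[0.5013, 0.5429, -0.6738, 1.1554], [0.8651, -0.3294, 0.3782, -0.2764], [-0.0166, -0.7725, -0.6348, 0.6641], [0.0, 0.0, 0.0, 1.0]]
top [[392.1, 0.0, 326.3], [0.0, 392.1, 200.4], [0.0, 0.0, 1.0]] [[0.0255, -0.9981, 0.0563, 0.4502], [-0.9996, -0.0248, 0.0133, 0.1132], [-0.0119, -0.0566, -0.9983, 0.8107], [0.0, 0.0, 0.0, 1.0]]
```

View pics/scene0.png

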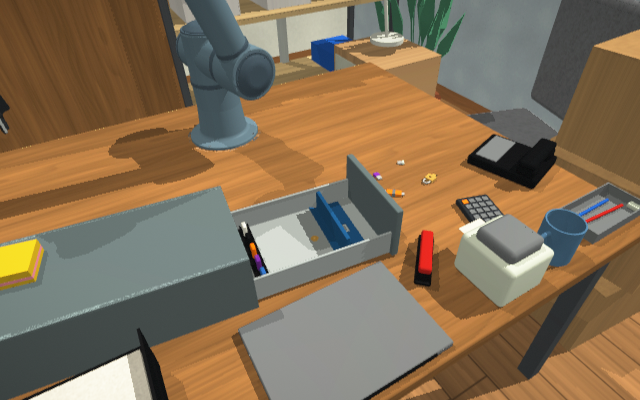

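View pics/top0.png

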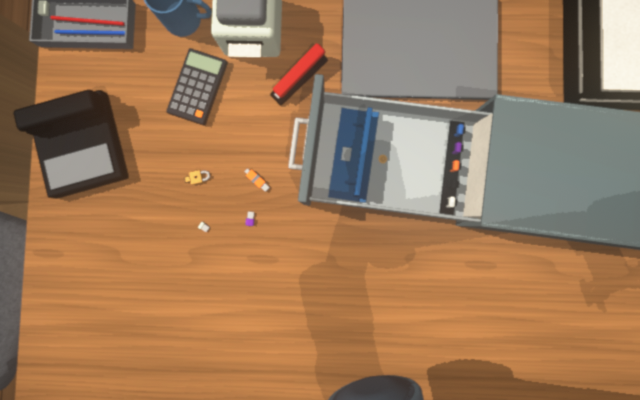

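The scene view shows the open drawer with the blue follower around (335,220). In the top view the brass drive is at about (198,177), the orange drive at (257,180), the purple stick at (250,218), the receiver at (204,227), the stud at (382,159), the handle at (298,143) and the clip bank at x≈455.

```bash
cat > h.py <<'E'
from bench import sensors, imaging, finish_job, manip
import cv2,numpy as np
from scipy.spatial.transform import Rotation as R
def ray(n,uv,z):
    m=imaging.camera_model(n);E=np.array(m["extrinsics"])
    d=E[:3,:3]@np.linalg.inv(m["mtx"])@np.array([*uv,1.]);o=E[:3,3]
    return (o+d*(z-o[2])/d[2])
def proj(n,p):
    m=imaging.camera_model(n);E=np.linalg.inv(np.array(m["extrinsics"]))
    q=np.array(m["mtx"])@(E[:3,:3]@np.array(p)+E[:3,3]);return q[:2]/q[2]
def mask(im,lo,hi,roi=None):
    k=cv2.inRange(cv2.cvtColor(im,cv2.COLOR_BGR2HSV),lo,hi)
    if roi: 
        q=np.zeros_like(k);x0,y0,x1,y1=roi;q[y0:y1,x0:x1]=k[y0:y1,x0:x1];k=q
    return k
def blob(k):
    c=max(cv2.findContours(k,cv2.RETR_EXTERNAL,cv2.CHAIN_APPROX_NONE)[0],key=cv2.contourArea)
    M=cv2.moments(c);return (M['m10']/M['m00'],M['m01']/M['m00']),cv2.minAreaRect(c),c
E
python3 - <<'E'
from h import *
im=cv2.imread("pics/top0.png")
a=cv2.resize(im[155:240,180:280],(800,680),interpolation=cv2.INTER_CUBIC)[:600]
b=cv2.resize(im[70:235,285:505],(800,600),interpolation=cv2.INTER_CUBIC)
cv2.imwrite("pics/a.png",a);cv2.imwrite("pics/b.png",b)
hsv=cv2.cvtColor(im,cv2.COLOR_BGR2HSV)
for p in [(257,180),(196,177),(382,159),(348,150),(365,160),(250,218),(150,300)]: print(p,hsv[p[1],p[0]])
E
```

```text
(257, 180) [ 15 172 252]
(196, 177) [ 17 152 175]
(382, 159) [ 16 124 140]
(348, 150) [ 36  10 122]
(365, 160) [106 107  93]
(250, 218) [155  44 205]
(150, 300) [ 14 155 187]
```

View pics/a.png

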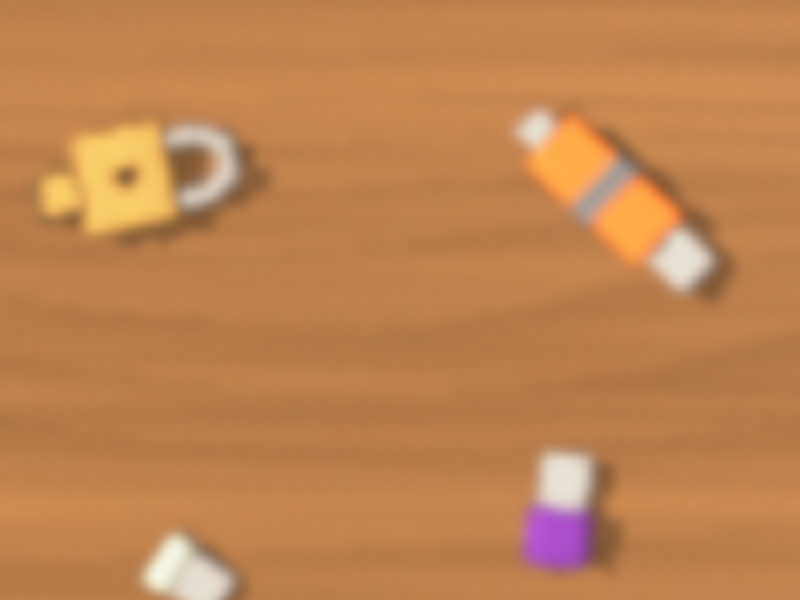

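View pics/b.png

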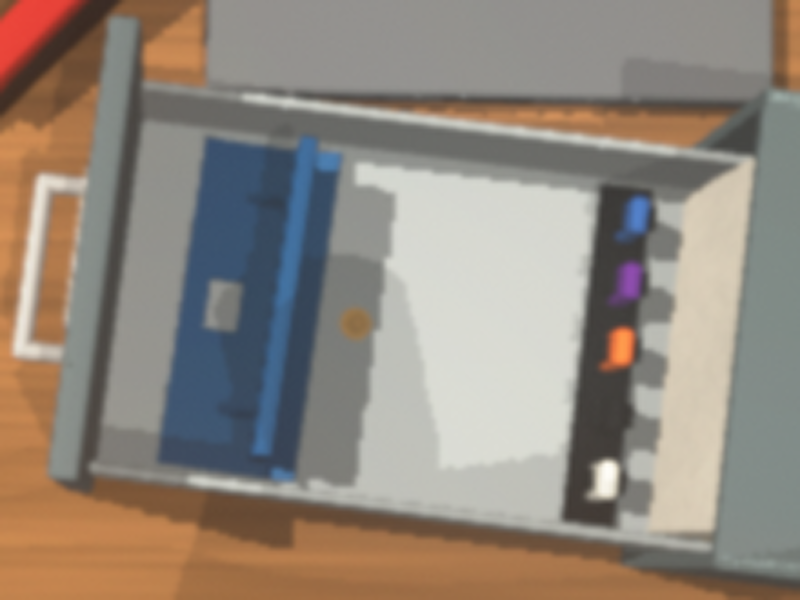

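The crops show the orange body centre at about (255.5,178.5), long axis down-right at about 42°, and the brass body centre at (195.6,177.2). The slot is at (346,154.2), the stud at (383.2,158.8), the upright's top edge runs from (369.7,108) to (357,195), and the handle bar is at (293.3,143.4).

```bash
cat > m.py <<'E'
from h import *
def A(x,y): return ((x+.5)/8-.5+180,(y+.5)/8-.5+155)
def B(x,y): return ((x+.5)*220/800-.5+285,(y+.5)*165/600-.5+70)
t=lambda uv,z: ray("top",uv,z)
if __name__=="__main__":
    p=lambda s,v:print(s,np.round(v,4))
    p("orange",t(A(604,188),.01)); o1,o2=t(A(537,128),.006),t(A(685,262),.006); p("oends",[o1,o2]); p("olen",np.linalg.norm(o1-o2)); print(np.degrees(np.arctan2(*(o2-o1)[1::-1])))
    p("brass",t(A(125,178),.01)); b1,b2=t(A(42,197),.006),t(A(244,163),.006);p("blen",np.linalg.norm(b1-b2)); print(np.degrees(np.arctan2(*(b2-b1)[1::-1])))
    p("nano",t(A(562,510),.006));p("recv",t(A(190,572),.006))
    st=t(B(357,323),.020);sl=t(B(222,306),.017);p("stud",st);p("slot",sl);p("d",np.linalg.norm((st-sl)[:2]))
    u1,u2=t(B(308,138),.074),t(B(262,455),.074);p("upr",[u1,u2,(u1+u2)/2]);p("ulen",np.linalg.norm(u1-u2));print(np.degrees(np.arctan2(*(u1-u2)[1::-1])))
    h=t(B(30,267),.067);p("handle",h)
    ax=(st-h)[:2];ax/=np.linalg.norm(ax);print("-y dir from handle-stud",ax,np.degrees(np.arctan2(ax[1],ax[0])))
    w1,w2=t(B(125,17),.134),t(B(65,478),.134);p("panel",[w1,w2]);print(np.linalg.norm(w1-w2),np.degrees(np.arctan2(*(w1-w2)[1::-1])))
    p("bay",st[:2]+ .09*ax)
E
python3 m.py
```

```text
orange [0.5376 0.2714 0.01  ]
oends [[0.5532 0.2902 0.006 ]
 [0.5194 0.2506 0.006 ]]
olen 0.052
-130.54905726601757
brass [0.5372 0.3952 0.01  ]
blen 0.0531
-79.0247431891004
nano [0.4547 0.2801 0.006 ]
recv [0.4364 0.3753 0.006 ]
stud [0.5827 0.0112 0.02  ]
slot [0.591  0.0866 0.017 ]
d 0.0758
upr [[0.6707 0.0455 0.074 ]
 [0.5037 0.066  0.074 ]
 [0.5872 0.0558 0.074 ]]
ulen 0.1683
-7.017205475337334
handle [0.6005 0.1899 0.067 ]
-y dir from handle-stud [-0.09929036 -0.9950585 ] -95.69830754778832
panel [[0.7103 0.1406 0.134 ]
 [0.4861 0.1633 0.134 ]]
0.22538737590870014 -5.7576905268141285
bay [ 0.5738 -0.0783]
```

```bash
cat > go.py <<'E'
import sys
from h import *
# go.py x y z yaw : tool-frame delta from the present pose (gripper pointing down)
s=sensors.state();r=R.from_quat(s["eef_rot"]);x,y,z,yaw=map(float,sys.argv[1:5])
g=R.from_euler("z",yaw,degrees=True)*R.from_euler("x",180,degrees=True)
print("turn",np.round((r.inv()*g).as_rotvec(degrees=True),1),"shift",np.round(r.inv().apply(np.array([x,y,z])-s["eef_pos"]),4),"t",s["time_s"],"pos",np.round(s["eef_pos"],4),"q",np.round(np.degrees(s["qpos"]),0),"w",round(s["gripper_width"],3),"F",np.round(s["wrist_force"],1))
E
python3 go.py 0.537 0.271 0.23 49.5
```

```text
turn [ -0.1  -0.  -29.7] shift [ 0.5969 -0.648   0.0018] t 0.1 pos [ 0.1942 -0.5406  0.2304] q [-77.  22.   5.  73.   0.  84.] w 0.996 F [ 0.3  0.1 -0.7]
```

jog_arm --deltas '[[[0,0,-30],[0.597,-0.648,0],0.6],[[0,0,-30],[0.597,-0.648,0],0.6],[[0,0,-30],[0.597,-0.648,0],0.6],[[0,0,-30],[0.597,-0.648,0],0.6],[[0,0,-30],[0.597,-0.648,0],0.6],[[0,0,-30],[0.597,-0.648,0],0.6],[[0,0,-30],[0.597,-0.648,0],0.6],[[0,0,-30],[0.597,-0.648,0],0.6],[[0,0,-30],[0.597,-0.648,0],0.6],[[0,0,-30],[0.597,-0.648,0],0.6]]' --grip_force 30

```text
time_s: 1.35
eef_pos: [0.4378, 0.0366, 0.2311]
eef_rot: [0.907, 0.421, -0.0, 0.0]
wrist_force: [1.7, -0.4, 0.9]
gripper_width: 0.601
gripper_force: 0.0
```

```bash
python3 go.py 0.537 0.271 0.08 49.5
```

```text
turn [0.  0.  0.3] shift [ 0.243  -0.0758  0.1511] t 1.35 pos [0.4378 0.0366 0.2311] q [ -3.   6. -16.  68.  -0. 127.] w 0.601 F [ 1.7 -0.4  0.9]
```

jog_arm --deltas '[[[0,0,0],[0.243,-0.076,0],0.6],[[0,0,0],[0.243,-0.076,0],0.6],[[0,0,0],[0.243,-0.076,0.03],0.6],[[0,0,0],[0.243,-0.076,0.09],0.6],[[0,0,0],[0.243,-0.076,0.15],0.6],[[0,0,0],[0.243,-0.076,0.15],0.6],[[0,0,0],[0.243,-0.076,0.15],0.6],[[0,0,0],[0.243,-0.076,0.15],0.6],[[0,0,0],[0.243,-0.076,0.15],0.6],[[0,0,0],[0.243,-0.076,0.15],0.6]]'

```text
time_s: 2.6
eef_pos: [0.5376, 0.2691, 0.083]
eef_rot: [0.907, 0.42, 0.001, 0.0]
wrist_force: [-0.1, -0.6, 1.0]
gripper_width: 0.6
gripper_force: 0.0
```

```bash
python3 go.py 0.537 0.271 0.002 49.5
python3 - <<'E'
from h import *
im=imaging.read_camera("scene");uv=proj("scene",[.537,.271,.04]).astype(int);print(uv)
x,y=uv;cv2.imwrite("pics/c.png",cv2.resize(im[y-50:y+50,x-65:x+65],(780,600),interpolation=cv2.INTER_CUBIC));print(proj("scene",[.537,.271,.005]))
E
```

```text
turn [ 0.1 -0.1  0.2] shift [ 0.0008 -0.0018  0.081 ] t 2.6 pos [0.5376 0.2691 0.083 ] q [ 21.  29.  -6.  54.  -0. 151.] w 0.6 F [-0.1 -0.6  1. ]
[393 181]
[392.61996906 192.45475138]
```

View pics/c.png

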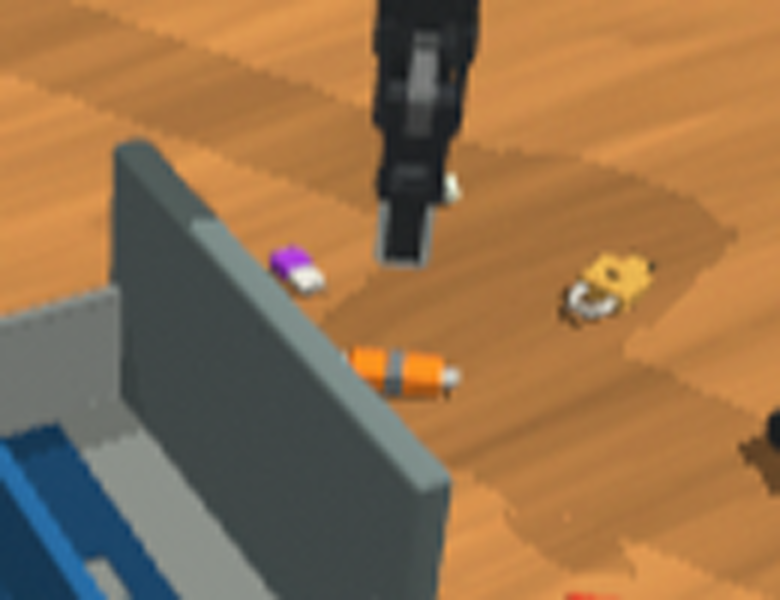

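The gripper stands over the orange drive, jaws across its body. The orange body at (394,193) agrees with the projected (393,192). I'll go down and grip.

jog_arm --deltas '[[[0,0,0],[0.001,-0.002,0.04],0.6],[[0,0,0],[0.001,-0.002,0.07],0.6],[[0,0,0],[0.001,-0.002,0.081],0.6],[[0,0,0],[0.001,-0.002,0.081],0.6],[[0,0,0],[0.001,-0.002,0.081],0],[[0,0,0],[0.001,-0.002,0.081],0],[[0,0,0],[0.001,-0.002,0.081],0],[[0,0,0],[0.001,-0.002,0.081],0],[[0,0,0],[0.001,-0.002,0.081],0],[[0,0,0],[0.001,-0.002,0.081],0]]'

```text
time_s: 3.9
eef_pos: [0.537, 0.2717, 0.0018]
eef_rot: [0.907, 0.421, 0.001, 0.0]
wrist_force: [-1.0, -0.2, 5.8]
gripper_width: 0.199
gripper_force: 30.4
```

```bash
python3 go.py 0.529 -0.074 0.2 25
```

```text
turn [ 0.1 -0.2 24.8] shift [-0.2685  0.2175 -0.1985] t 3.9 pos [0.537  0.2717 0.0018] q [ 21.  34. -12.  44.  -0. 151.] w 0.199 F [-1.  -0.2  5.8]
```

jog_arm --deltas '[[[0,0,0],[0,0,-0.06],0],[[0,0,0],[0,0,-0.12],0],[[0,0,0],[0,0,-0.18],0],[[0,0,3],[-0.03,0.025,-0.2],0],[[0,0,8],[-0.08,0.065,-0.2],0],[[0,0,12],[-0.128,0.104,-0.2],0],[[0,0,16],[-0.177,0.143,-0.2],0],[[0,0,20],[-0.22,0.178,-0.2],0],[[0,0,25],[-0.268,0.2175,-0.2],0],[[0,0,25],[-0.268,0.2175,-0.2],0]]'

```text
time_s: 5.15
eef_pos: [0.5284, -0.078, 0.2004]
eef_rot: [0.977, 0.211, 0.0, 0.001]
wrist_force: [-0.6, 0.2, -0.9]
gripper_width: 0.197
gripper_force: 29.7
```

```bash
python3 go.py 0.529 -0.074 0.017 25;  python3 - <<'E'
from h import *
im=imaging.read_camera("top");cv2.imwrite("pics/d.png",im[60:260,280:520])
E
```

```text
turn [ 0.1 -0.  -0.6] shift [ 0.0022 -0.0036  0.1834] t 5.15 pos [ 0.5284 -0.078   0.2004] q [-15.  17.  -6.  67.  -0. 140.] w 0.197 F [-0.6  0.2 -0.9]
```

jog_arm --deltas '[[[0,0,0],[0.0035,-0.006,0.04],0],[[0,0,0],[0.0035,-0.006,0.08],0],[[0,0,0],[0.0035,-0.006,0.12],0],[[0,0,0],[0.0035,-0.006,0.15],0],[[0,0,0],[0.0035,-0.006,0.17],0],[[0,0,0],[0.0035,-0.006,0.178],0],[[0,0,0],[0.0035,-0.006,0.182],0],[[0,0,0],[0.0035,-0.006,0.1835],0],[[0,0,0],[0.0035,-0.006,0.1835],0],[[0,0,0],[0.0035,-0.006,0.1835],0]]'

```text
time_s: 6.45
eef_pos: [0.5297, -0.0672, 0.0174]
eef_rot: [0.977, 0.214, 0.001, 0.0]
wrist_force: [-0.3, -0.1, -1.4]
gripper_width: 0.195
gripper_force: 29.7
```

jog_arm --deltas '[[[0,0,0],[0,0,0],0],[[0,0,0],[0,0,0],0.33],[[0,0,0],[0,0,0],0.33],[[0,0,0],[0,0,0],0.33],[[0,0,0],[0,0,-0.02],0.33],[[0,0,0],[0,0,-0.06],0.33],[[0,0,0],[0,0,-0.12],0.33],[[0,0,0],[0,0,-0.17],0.33],[[0,0,0],[0,0,-0.19],0.5],[[0,0,0],[0,0,-0.19],0.6]]'

```text
time_s: 7.7
eef_pos: [0.5306, -0.0673, 0.2086]
eef_rot: [0.977, 0.214, 0.002, 0.001]
wrist_force: [0.4, 0.1, -0.2]
gripper_width: 0.595
gripper_force: 0.0
```

```bash
python3 go.py 0.537 0.395 0.2 101
```

```text
turn [  0.3  -0.1 -76.2] shift [ 0.1994 -0.4172  0.0081] t 7.7 pos [ 0.5306 -0.0673  0.2086] q [-14.  17.  -5.  67.  -0. 141.] w 0.595 F [ 0.4  0.1 -0.2]
```

jog_arm --deltas '[[[0,0,-9],[0.022,-0.046,0],0.6],[[0,0,-18],[0.044,-0.093,0],0.6],[[0,0,-27],[0.069,-0.143,0],0.6],[[0,0,-36],[0.094,-0.195,0],0.6],[[0,0,-45],[0.12,-0.248,0],0.6],[[0,0,-55],[0.145,-0.3,0],0.6],[[0,0,-65],[0.172,-0.359,0],0.6],[[0,0,-76],[0.1995,-0.417,0.01],0.6],[[0,0,-76],[0.1995,-0.417,0.05],0.6],[[0,0,-76],[0.1995,-0.417,0.09],0.6]]'

```text
time_s: 8.95
eef_pos: [0.5346, 0.3963, 0.1133]
eef_rot: [0.637, 0.771, -0.001, -0.0]
wrist_force: [0.4, 0.2, -0.3]
gripper_width: 0.602
gripper_force: 0.0
```

```bash
python3 go.py 0.537 0.395 0.002 101
python3 - <<'E'
from h import *
im=imaging.read_camera("top");cv2.imwrite("pics/e.png",cv2.resize(im[60:240,280:520],(800,600),interpolation=cv2.INTER_CUBIC))
im=imaging.read_camera("scene")
k=mask(im,(18,140,150),(32,255,255),(400,160,460,200));c,r,_=blob(k);print(c,r,ray("scene",c,.008),proj("scene",[.537,.395,.008]))
E
```

```text
turn [-0.1  0.1 -0.1] shift [-0.0016  0.0023  0.1113] t 8.95 pos [0.5346 0.3963 0.1133] q [ 31.  35.   9.  64.  -0. 110.] w 0.602 F [ 0.4  0.2 -0.3]
(430.84027777777777, 176.85069444444443) ((430.0, 177.5), (7.0, 10.0), 90.0) [0.5397339  0.39784309 0.008     ] [429.35470601 176.66169417]
```

View pics/e.png

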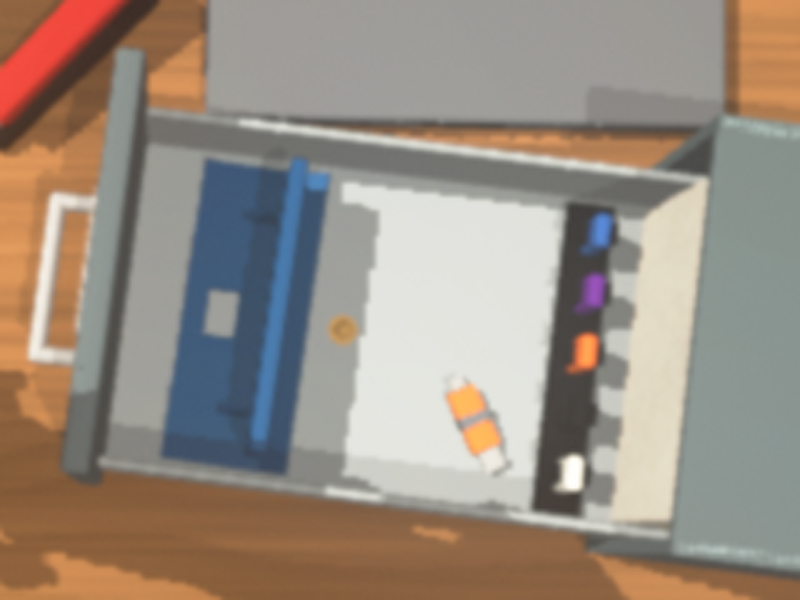

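The orange drive lies flat in the bay, around (475,422) in this view, well clear of the clip bank. The brass position checks in the scene view to about 3 mm.

jog_arm --deltas '[[[0,0,0],[-0.001,0.003,0.04],0.6],[[0,0,0],[-0.001,0.003,0.08],0.6],[[0,0,0],[-0.001,0.003,0.103],0.6],[[0,0,0],[-0.001,0.003,0.111],0.6],[[0,0,0],[-0.001,0.003,0.111],0.6],[[0,0,0],[-0.001,0.003,0.111],0],[[0,0,0],[-0.001,0.003,0.111],0],[[0,0,0],[-0.001,0.003,0.111],0],[[0,0,0],[-0.001,0.003,0.111],0],[[0,0,0],[-0.001,0.003,0.111],0]]'

```text
time_s: 10.3
eef_pos: [0.5401, 0.3955, 0.0076]
eef_rot: [0.638, 0.77, 0.001, 0.001]
wrist_force: [-0.6, 0.0, 6.7]
gripper_width: 0.283
gripper_force: 29.6
```

```bash
python3 go.py 0.624 -0.083 0.2 84
```

```text
turn [ 0.2 -0.1 16.8] shift [-0.4856 -0.0063 -0.1928] t 10.3 pos [0.5401 0.3955 0.0076] q [ 31.  40.   1.  51.  -0. 110.] w 0.283 F [-0.6  0.   6.7]
```

jog_arm --deltas '[[[0,0,0],[0,0,0],0.55],[[0,0,0],[0,0,0],0.55],[[0,0,0],[0,0,0.003],0.55],[[0,0,0],[0,0,0.0055],0.55],[[0,0,0],[0,0,0.0055],0.55],[[0,0,0],[0,0,0.0055],0],[[0,0,0],[0,0,0.0055],0],[[0,0,0],[0,0,0.0055],0],[[0,0,0],[0,0,0.0055],0],[[0,0,0],[0,0,0.0055],0]]' --grip_force 35

```text
time_s: 11.55
eef_pos: [0.539, 0.3949, 0.0004]
eef_rot: [0.638, 0.77, 0.0, 0.0]
wrist_force: [-0.5, 0.4, 0.7]
gripper_width: 0.289
gripper_force: 34.7
```

```bash
python3 go.py 0.624 -0.083 0.2 84
```

```text
turn [ 0.  -0.  16.8] shift [-0.4854 -0.0056 -0.1996] t 11.55 pos [5.390e-01 3.949e-01 4.000e-04] q [ 31.  41.   1.  50.  -0. 110.] w 0.289 F [-0.5  0.4  0.7]
```

jog_arm --deltas '[[[0,0,0],[0,0,-0.05],0],[[0,0,0],[0,0,-0.11],0],[[0,0,0],[-0.02,0,-0.17],0],[[0,0,2],[-0.07,-0.001,-0.2],0],[[0,0,4],[-0.125,-0.0015,-0.2],0],[[0,0,6],[-0.18,-0.002,-0.2],0],[[0,0,8],[-0.235,-0.003,-0.2],0],[[0,0,11],[-0.29,-0.0035,-0.2],0],[[0,0,13],[-0.345,-0.004,-0.2],0],[[0,0,15],[-0.4,-0.005,-0.2],0]]'

```text
time_s: 12.8
eef_pos: [0.6085, -0.0008, 0.2001]
eef_rot: [0.733, 0.68, -0.0, -0.0]
wrist_force: [-0.3, -0.2, -1.5]
gripper_width: 0.294
gripper_force: 34.7
```

```bash
python3 go.py 0.624 -0.083 0.2 84
```

```text
turn [-0.  -0.   1.7] shift [-0.0808  0.0216  0.0001] t 12.8 pos [ 0.6085 -0.0008  0.2001] q [-6. 26.  7. 71.  0. 88.] w 0.294 F [-0.3 -0.2 -1.5]
```

jog_arm --deltas '[[[0,0,1],[-0.05,0.014,0],0],[[0,0,1.7],[-0.078,0.022,0],0],[[0,0,1.7],[-0.078,0.022,0.02],0],[[0,0,1.7],[-0.078,0.022,0.06],0],[[0,0,1.7],[-0.078,0.022,0.1],0],[[0,0,1.7],[-0.078,0.022,0.13],0],[[0,0,1.7],[-0.078,0.022,0.155],0],[[0,0,1.7],[-0.078,0.022,0.17],0],[[0,0,1.7],[-0.078,0.022,0.17],0],[[0,0,1.7],[-0.078,0.022,0.17],0]]'

```text
time_s: 14.05
eef_pos: [0.6257, -0.0787, 0.0314]
eef_rot: [0.743, 0.669, 0.0, 0.001]
wrist_force: [-0.1, -0.5, 0.3]
gripper_width: 0.292
gripper_force: 34.7
```

```bash
python3 go.py 0.624 -0.081 0.0152 84
```

```text
turn [0.1 0.  0.1] shift [-0.0024 -0.0014  0.0162] t 14.05 pos [ 0.6257 -0.0787  0.0314] q [-13.  35.  -5.  50.  -0.  83.] w 0.292 F [-0.1 -0.5  0.3]
```

jog_arm --deltas '[[[0,0,0],[-0.001,0,0.007],0],[[0,0,0],[-0.001,0,0.012],0],[[0,0,0],[-0.001,0,0.0155],0],[[0,0,0],[-0.001,0,0.0155],0],[[0,0,0],[-0.001,0,0.0155],0],[[0,0,0],[-0.001,0,0.0155],0.3],[[0,0,0],[-0.001,0,0.0155],0.45],[[0,0,0],[-0.001,0,0.0155],0.45],[[0,0,0],[-0.001,0,0.0155],0.45],[[0,0,0],[-0.001,0,-0.01],0.45]]'

```text
time_s: 15.3
eef_pos: [0.622, -0.0789, 0.0382]
eef_rot: [0.743, 0.669, -0.002, -0.002]
wrist_force: [0.2, -0.6, 0.4]
gripper_width: 0.448
gripper_force: 0.0
```

jog_arm --deltas '[[[0,0,0],[0,0,-0.05],0.45],[[0,0,0],[0,0,-0.1],0.45],[[0,0,0],[0,0,-0.15],0.5],[[0,0,0],[0.06,0,-0.17],0.5],[[0,0,-3],[0.12,0,-0.17],0.5],[[0,0,-3],[0.18,0,-0.17],0.5],[[0,0,-3],[0.24,0,-0.17],0.5],[[0,0,-3],[0.28,0,-0.17],0.5],[[0,0,-3],[0.28,0,-0.17],0.5],[[0,0,-3],[0.28,0,-0.17],0.5]]'

```text
time_s: 16.55
eef_pos: [0.6537, 0.1986, 0.2102]
eef_rot: [0.725, 0.689, -0.0, 0.0]
wrist_force: [-0.1, -0.4, 0.2]
gripper_width: 0.493
gripper_force: 0.0
```

```bash
python3 go.py 0.587 0.056 0.2 84
python3 - <<'E'
from h import *
im=imaging.read_camera("top");cv2.imwrite("pics/f.png",cv2.resize(im[60:240,280:520],(800,600),interpolation=cv2.INTER_CUBIC))
E
```

```text
turn [-0.   0.   3.1] shift [-0.1458 -0.0592  0.0103] t 16.55 pos [0.6537 0.1986 0.2102] q [ 12.  36.  24.  78.  -0. 105.] w 0.493 F [-0.1 -0.4  0.2]
```

View pics/f.png

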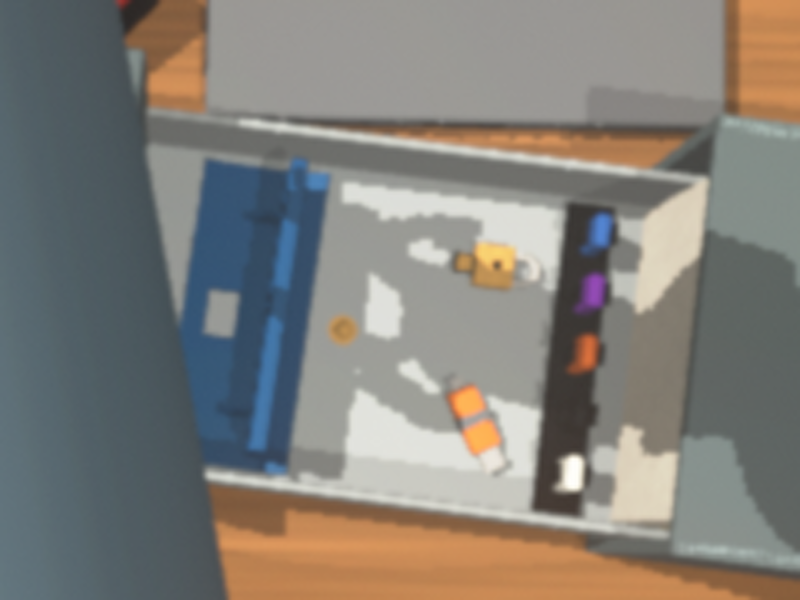

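Both drives lie in the bay: brass at (493,266), orange at (475,423), each about 8 mm or more clear of the front limit. Next is the follower.

jog_arm --deltas '[[[0,0,-10],[-0.02,-0.007,0],0.5],[[0,0,-20],[-0.035,-0.014,0],0.5],[[0,0,-30],[-0.05,-0.021,0],0.5],[[0,0,-40],[-0.07,-0.028,0],0.5],[[0,0,-50],[-0.09,-0.036,0],0.5],[[0,0,-60],[-0.11,-0.044,0],0.5],[[0,0,-70],[-0.13,-0.052,0],0.5],[[0,0,-80],[-0.146,-0.059,0.02],0.5],[[0,0,-86.5],[-0.146,-0.059,0.05],0.5],[[0,0,-86.5],[-0.146,-0.059,0.07],0.5]]'

```text
time_s: 17.85
eef_pos: [0.5863, 0.0542, 0.1394]
eef_rot: [0.057, 0.998, -0.0, -0.0]
wrist_force: [0.4, 0.2, 0.3]
gripper_width: 0.501
gripper_force: 0.0
```

```bash
python3 go.py 0.587 0.056 0.046 173.5
```

```text
turn [-0.  -0.  -0.1] shift [-0.0005  0.0019  0.0934] t 17.85 pos [0.5863 0.0542 0.1394] q [-1. 26. -3. 61. -0.  6.] w 0.501 F [0.4 0.2 0.3]
```

jog_arm --deltas '[[[0,0,0],[0,0.001,0.03],0.5],[[0,0,0],[0,0.001,0.06],0.5],[[0,0,0],[0,0.001,0.08],0.5],[[0,0,0],[0,0.001,0.092],0.5],[[0,0,0],[0,0.001,0.092],0.5],[[0,0,0],[0,0.001,0.092],0],[[0,0,0],[0,0.001,0.092],0],[[0,0,0],[0,0.001,0.092],0],[[0,0,0],[0,0.001,0.092],0],[[0,0,0],[0,0.001,0.092],0]]' --grip_force 60

```text
time_s: 19.1
eef_pos: [0.5885, 0.057, 0.0496]
eef_rot: [0.056, 0.998, -0.0, 0.001]
wrist_force: [0.2, -0.8, 4.8]
gripper_width: 0.101
gripper_force: 59.8
```

```bash
python3 go.py 0.587 0.056 0.06 173.5;  python3 - <<'E'
from h import *
im=imaging.read_camera("scene")
x,y=proj("scene",[.586,.03,.03]).astype(int);print(x,y)
cv2.imwrite("pics/g.png",cv2.resize(im[y-60:y+60,x-80:x+80],(800,600),interpolation=cv2.INTER_CUBIC))
E
```

```text
turn [-0.   0.1  0.1] shift [ 0.0013 -0.0012 -0.0104] t 19.1 pos [0.5885 0.057  0.0496] q [ -1.  30. -11.  49.  -0.   6.] w 0.101 F [ 0.2 -0.8  4.8]
321 230
```

View pics/g.png

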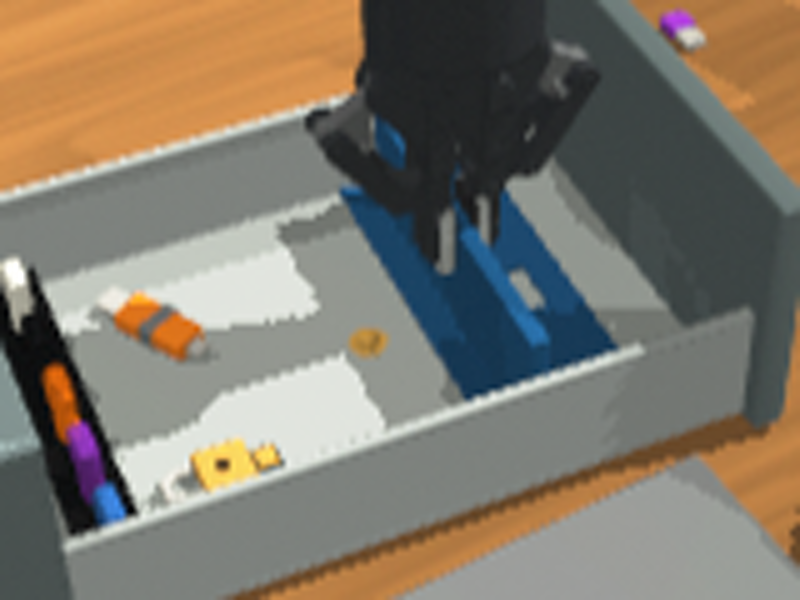

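The follower is gripped (opening 0.10, about 10 mm). The slot is at (524,289) and the stud at (368,342) in this crop. I'll cross-check the slide vector.

jog_arm --deltas '[[[0,0,0],[0,0,-0.003],0],[[0,0,0],[0,0,-0.006],0],[[0,0,0],[0,0,-0.009],0],[[0,0,0],[0,0,-0.012],0],[[0,0,0],[0,0,-0.014],0],[[0,0,0],[0,0,-0.014],0],[[0,0,0],[0,0,-0.014],0],[[0,0,0],[0,0,-0.014],0],[[0,0,0],[0,0,-0.014],0],[[0,0,0],[0,0,-0.014],0]]'

```text
time_s: 20.4
eef_pos: [0.5873, 0.0572, 0.0622]
eef_rot: [0.056, 0.998, -0.0, -0.0]
wrist_force: [1.4, -0.5, -2.6]
gripper_width: 0.108
gripper_force: 58.5
```

```bash
python3 - <<'E'
from h import *
C=lambda x,y:((x+.5)/5-.5+241,(y+.5)/5-.5+170)
sl=ray("scene",C(524,289),.016);st=ray("scene",C(368,342),.020);print(sl,st,st-sl)
E
python3 go.py 0.5802 -0.0184 0.0636 174
```

```text
[0.593453   0.09000453 0.016     ] [0.58967407 0.00966002 0.02      ] [-0.00377893 -0.0803445   0.004     ]
turn [-0.  -0.  -0.4] shift [-0.0014 -0.0759 -0.0014] t 20.4 pos [0.5873 0.0572 0.0622] q [ -1.  29. -10.  51.  -0.   6.] w 0.108 F [ 1.4 -0.5 -2.6]
```

jog_arm --deltas '[[[0,0,0],[0,-0.01,0],0],[[0,0,0],[0,-0.02,0],0],[[0,0,0],[-0.001,-0.03,0],0],[[0,0,0],[-0.001,-0.04,0],0],[[0,0,0],[-0.001,-0.05,0],0],[[0,0,0],[-0.001,-0.06,0],0],[[0,0,0],[-0.001,-0.07,0],0],[[0,0,0],[-0.001,-0.078,0],0],[[0,0,0],[-0.001,-0.078,0],0],[[0,0,0],[-0.001,-0.078,0],0]]'

```text
time_s: 21.65
eef_pos: [0.5796, -0.0202, 0.0623]
eef_rot: [0.056, 0.998, 0.0, 0.0]
wrist_force: [0.1, -0.7, -3.0]
gripper_width: 0.104
gripper_force: 58.6
```

```bash
python3 go.py 0.5798 -0.0203 0.05 173.6;  python3 - <<'E'
from h import *
im=imaging.read_camera("scene")
x,y=proj("scene",[.583,.01,.03]).astype(int);print(x,y,proj("scene",[.583,.011,.014]),proj("scene",[.583,.011,.021]))
cv2.imwrite("pics/i.png",cv2.resize(im[y-36:y+36,x-48:x+48],(800,600),interpolation=cv2.INTER_CUBIC))
E
```

```text
turn [ 0. -0. -0.] shift [-0.0002 -0.0001  0.0123] t 21.65 pos [ 0.5796 -0.0202  0.0623] q [ -8.  28. -11.  50.   0.  -2.] w 0.104 F [ 0.1 -0.7 -3. ]
312 232 [313.38858185 237.83518095] [313.27730116 235.64568124]
```

View pics/i.png

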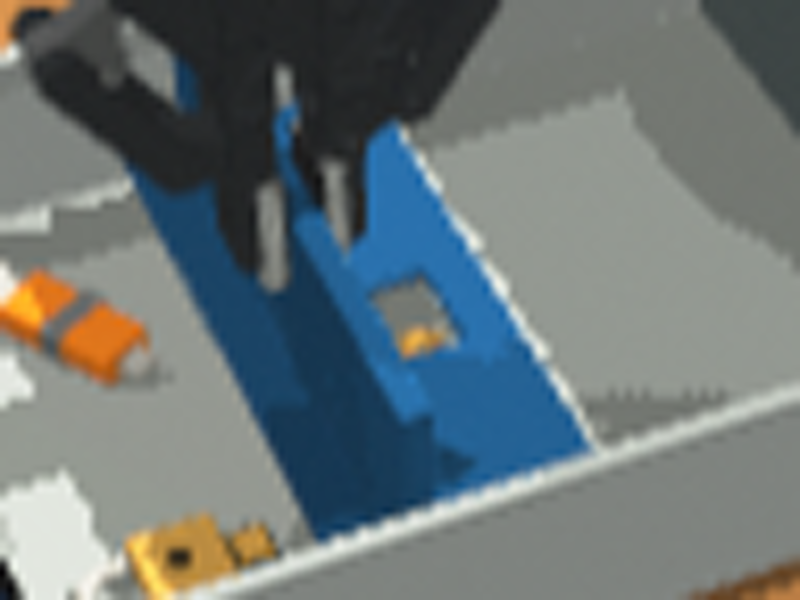

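The stud shows through the raised slot, at (420,340) against the slot middle at (415,318). Corrected for the 13 mm lift, they agree within about 1 px. I'll lower the follower and release it.

jog_arm --deltas '[[[0,0,0],[0,0,0.003],0],[[0,0,0],[0,0,0.006],0],[[0,0,0],[0,0,0.009],0],[[0,0,0],[0,0,0.012],0],[[0,0,0],[0,0,0.0125],0],[[0,0,0],[0,0,0.0125],0],[[0,0,0],[0,0,0.0125],0.2],[[0,0,0],[0,0,0.0125],0.4],[[0,0,0],[0,0,0.0125],0.4],[[0,0,0],[0,0,0.0125],0.4]]'

```text
time_s: 22.95
eef_pos: [0.5798, -0.0205, 0.0499]
eef_rot: [0.056, 0.998, -0.0, 0.0]
wrist_force: [-0.1, 0.2, -0.4]
gripper_width: 0.398
gripper_force: 0.0
```

jog_arm --deltas '[[[0,0,0],[0,0,-0.03],0.4],[[0,0,0],[0,0,-0.08],0.4],[[0,0,0],[0,0,-0.13],0.4],[[0,0,0],[0,0.04,-0.15],0.4],[[0,0,0],[0,0.1,-0.15],0.2],[[0,0,0],[0,0.16,-0.15],0],[[0,0,0],[0,0.22,-0.15],0],[[0,0,0],[0,0.24,-0.15],0],[[0,0,0],[0,0.24,-0.15],0],[[0,0,0],[0,0.24,-0.15],0]]'

```text
time_s: 24.2
eef_pos: [0.6066, 0.2165, 0.1997]
eef_rot: [0.057, 0.998, -0.0, -0.0]
wrist_force: [-0.1, -0.4, -1.0]
gripper_width: -0.004
gripper_force: 0.0
```

```bash
python3 go.py 0.6 0.215 0.09 174;  python3 - <<'E'
from h import *
im=imaging.read_camera("scene")
x,y=proj("scene",[.583,.01,.03]).astype(int)
cv2.imwrite("pics/j.png",cv2.resize(im[y-36:y+36,x-60:x+36],(800,600),interpolation=cv2.INTER_CUBIC))
E
```

```text
turn [-0.1 -0.  -0.5] shift [ 0.0063 -0.0021  0.1097] t 24.2 pos [0.6066 0.2165 0.1997] q [14. 31. 14. 73. -0. 21.] w -0.004 F [-0.1 -0.4 -1. ]
```

View pics/j.png

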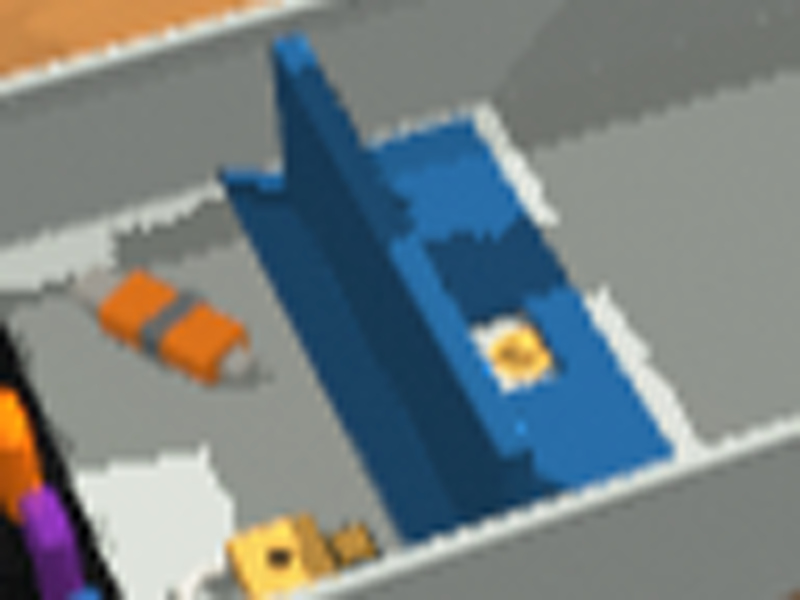

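The follower is flat with the stud central in its slot at (520,352), and both drives are in place. Now I'll shut the drawer with the fingers closed against the top of the panel.

jog_arm --deltas '[[[0,0,0],[0.006,0,0.04],0],[[0,0,0],[0.006,0,0.075],0],[[0,0,0],[0.006,0,0.092],0],[[0,0,0],[0.006,-0.005,0.092],0],[[0,0,0],[0.006,-0.012,0.092],0],[[0,0,0],[0.006,-0.019,0.092],0],[[0,0,0],[0.006,-0.026,0.092],0],[[0,0,0],[0.006,-0.032,0.092],0],[[0,0,0],[0.006,-0.038,0.092],0],[[0,0,0],[0.006,-0.044,0.092],0]]'

```text
time_s: 25.5
eef_pos: [0.5957, 0.1758, 0.1079]
eef_rot: [0.056, 0.998, 0.001, 0.0]
wrist_force: [1.1, 8.3, -1.7]
gripper_width: 0.001
gripper_force: 4.0
```

```bash
python3 go.py 0.57 -0.12 0.108 174
```

```text
turn [ 0.2 -0.  -0.4] shift [-0.0075 -0.2968 -0.0009] t 25.5 pos [0.5957 0.1758 0.1079] q [11. 30. -0. 59.  0. 17.] w 0.001 F [ 1.1  8.3 -1.7]
```

Contact at 8 N. I'll push steadily at about 0.1 m/s.

jog_arm --deltas '[[[0,0,0],[0,-0.008,0],0],[[0,0,0],[0,-0.018,0],0],[[0,0,0],[-0.001,-0.03,0],0],[[0,0,0],[-0.001,-0.042,0],0],[[0,0,0],[-0.001,-0.054,0],0],[[0,0,0],[-0.001,-0.066,0],0],[[0,0,0],[-0.001,-0.078,0],0],[[0,0,0],[-0.001,-0.09,0],0],[[0,0,0],[-0.001,-0.102,0],0],[[0,0,0],[-0.001,-0.114,0],0]]'

```text
time_s: 26.75
eef_pos: [0.5838, 0.0647, 0.1079]
eef_rot: [0.055, 0.998, 0.004, 0.0]
wrist_force: [0.3, 9.3, 0.1]
gripper_width: 0.001
gripper_force: 4.8
```

jog_arm --deltas '[[[0,0,0],[0,-0.012,0],0],[[0,0,0],[0,-0.024,0],0],[[0,0,0],[0,-0.036,0],0],[[0,0,0],[-0.001,-0.048,0],0],[[0,0,0],[-0.001,-0.06,0],0],[[0,0,0],[-0.001,-0.072,0],0],[[0,0,0],[-0.001,-0.084,0],0],[[0,0,0],[-0.001,-0.096,0],0],[[0,0,0],[-0.001,-0.108,0],0],[[0,0,0],[-0.001,-0.118,0],0]]'

```text
time_s: 28.0
eef_pos: [0.5713, -0.0529, 0.1078]
eef_rot: [0.055, 0.998, 0.003, -0.0]
wrist_force: [-0.1, 9.4, 2.0]
gripper_width: -0.003
gripper_force: 4.8
```

```bash
python3 go.py 0.57 -0.12 0.108 174
```

```text
turn [ 0.4 -0.  -0.3] shift [-0.0061 -0.0669 -0.0006] t 28.0 pos [ 0.5713 -0.0529  0.1078] q [-12.  25.  -9.  56.   0.  -6.] w -0.003 F [-0.1  9.4  2. ]
```

jog_arm --deltas '[[[0,0,0],[0,-0.01,0],0],[[0,0,0],[0,-0.019,0],0],[[0,0,0],[0,-0.027,0],0],[[0,0,0],[0,-0.034,0],0],[[0,0,0],[0,-0.041,0],0],[[0,0,0],[0,-0.048,0],0],[[0,0,0],[0,-0.053,0],0],[[0,0,0],[0,-0.057,0],0],[[0,0,0],[0,-0.06,0],0],[[0,0,0],[0,-0.062,0],0]]'

```text
time_s: 29.25
eef_pos: [0.5647, -0.1142, 0.1078]
eef_rot: [0.055, 0.998, 0.003, 0.0]
wrist_force: [1.7, 9.2, 1.7]
gripper_width: -0.001
gripper_force: 4.6
```

jog_arm --deltas '[[[0,0,0],[0,-0.001,0],0],[[0,0,0],[0,-0.002,0],0],[[0,0,0],[0,-0.003,0],0],[[0,0,0],[0,-0.004,0],0],[[0,0,0],[0,-0.005,0],0],[[0,0,0],[0,-0.006,0],0],[[0,0,0],[0,-0.006,0],0],[[0,0,0],[0,-0.006,0],0],[[0,0,0],[0,-0.006,0],0],[[0,0,0],[0,-0.006,0],0]]'

```text
time_s: 30.5
eef_pos: [0.5641, -0.1203, 0.1078]
eef_rot: [0.055, 0.998, 0.003, 0.0]
wrist_force: [0.6, 9.3, 1.6]
gripper_width: 0.002
gripper_force: 4.2
```

Still only friction, so I'll creep on until the force rises.

jog_arm --deltas '[[[0,0,0],[0,-0.001,0],0],[[0,0,0],[0,-0.002,0],0],[[0,0,0],[0,-0.003,0],0],[[0,0,0],[0,-0.003,0],0],[[0,0,0],[0,-0.004,0],0],[[0,0,0],[0,-0.004,0],0],[[0,0,0],[0,-0.005,0],0],[[0,0,0],[0,-0.005,0],0],[[0,0,0],[0,-0.005,0],0],[[0,0,0],[0,-0.005,0],0]]'

```text
time_s: 31.75
eef_pos: [0.5639, -0.1222, 0.1079]
eef_rot: [0.054, 0.999, 0.006, 0.001]
wrist_force: [1.1, 16.7, 2.7]
gripper_width: -0.002
gripper_force: 8.4
```

The force rose to 17 N and the motion stalled, so the drawer is at its stop. I'll back off and look.

jog_arm --deltas '[[[0,0,0],[0,0.01,0],0],[[0,0,0],[0,0.03,0],0],[[0,0,0],[0,0.07,0],0],[[0,0,0],[0,0.11,-0.04],0],[[0,0,0],[0,0.16,-0.08],0],[[0,0,0],[0,0.2,-0.1],0],[[0,0,0],[0,0.2,-0.1],0],[[0,0,0],[0,0.2,-0.1],0],[[0,0,0],[0,0.2,-0.1],0],[[0,0,0],[0,0.2,-0.1],0]]'

```text
time_s: 33.0
eef_pos: [0.5853, 0.0694, 0.207]
eef_rot: [0.057, 0.998, -0.0, -0.001]
wrist_force: [0.1, -0.0, -0.7]
gripper_width: 0.001
gripper_force: 0.0
```

Run:
```python
from h import *
im=imaging.read_camera("scene");cv2.imwrite("pics/k.png",cv2.resize(im[120:320,130:400],(800,592),interpolation=cv2.INTER_CUBIC));print(sensors.state()["wrist_force"])
```

```text
[ 0.56174196  0.24241058 -0.97599482]
```

View pics/k.png

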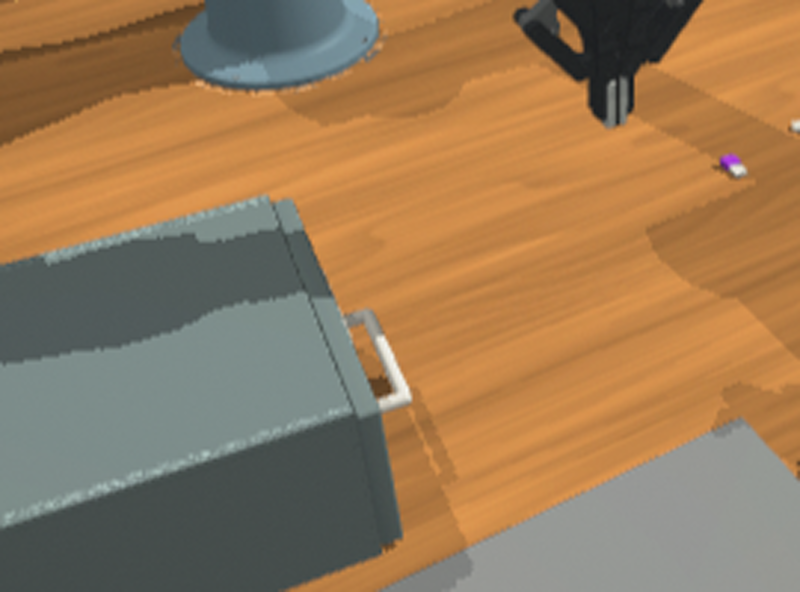

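The drawer panel sits flush on the carcass (seam from (275,200) to (385,545)), the arm is clear, and the purple stick and receiver are where they were.

```bash
python3 -c "from bench import finish_job; print(finish_job())"
```

```text
the job is handed in; nothing more can be done
None
```

The job is handed in at about 33 s: both drives are in the bay, the follower was seated over the stud, the drawer is fully shut, and the purple stick and receiver were not touched; the hand-in call gave no verdict.

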